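# Seal a blister card in the screw press

## Robot

A 6-joint arm with a two-finger parallel gripper is mounted at the origin on the work surface. World frame = base frame: x ahead of the robot, y to its left, z up, the work surface at z = 0. Lengths are in m, angles in rad, forces in N, time in s.
With the tool pointing down it reaches from about 0.375 to 0.9 m from the base axis. Payload 3.1 kg.
Tool frame: the origin (TCP) lies midway between the tips of the shut fingers; the grasp point (between the pads) lies 19 mm behind it; x points along the fingers, z is the direction in which the jaws open and shut, and the axes are right-handed (so a half turn about x gives the same grasp; the last joint's range is limited). The gripper opens to 85 mm and grips with 20 to 120 N. Pads are 22 mm wide; open, the fingers measure 114 mm over their backs; the gripper's body (76 mm by 85 mm) begins 54 mm behind the grasp point. The pads swing forward as they close: fully open they stand 13 mm farther back than shut.
Start: joints at [-1.325, 0.527, 1.433, -0, 1.181, -0.178], TCP at [0.258, -0.569, 0.231] pointing down, gripper open.
Joint ranges: [-3.08, 3.08], [-0.75, 2.2], [0.22, 2.44], [-1.43, 4.57], [0, 2.65], [-2.85, 2.85]. Speed limits (rad/s): [2.79, 2.79, 3.14, 3.14, 3.14, 3.14].

## Interface

Orientations are given as a unit quaternion [x, y, z, w].
In Python, from station import status, snapshot, camera_params, ticket gives the robot as it stands.
- The arm moves only by the tool arm_command, never from a script. Its argument "series" is a list that holds one entry, the list of rows, each a list of 4 numbers: the shift along the tool's x, y, z in mm, then the turn about the tool's x in rad. A call has 1 to 10 rows; each row shifts and turns the commanded pose from where the row before left it, along the tool's axes as they then stand; what a row does not reach is not made up. A row lasts 1/10 s, in which the tool goes at most 50 mm and 8.59 degrees, less where a joint would pass 70% of its speed; a pose out of reach is approached as far as the arm can. A call is refused whole if a number of a shift passes 50 or a number of a turn 0.15, either way. A call with a gripper value outside its range is refused whole. "jaw" is the opening in per cent of the stroke, from 0 (shut) to 100 (fully open), set as the call begins (left out, the last holds). The fingers move at their own pace and stop on an object; "force" is the grip in N (left out, the last holds). Time passes only in rows, so rows that do not move let the fingers close. It gives the time, the measured TCP pose, the force and the opening at its end, in the units of the state.
- status.sense(): the state, without advancing time (a new reading comes with each control period).
- snapshot(name): name is "scene" or "top"; returns the picture (480x640x3 uint8, red, green, blue); there is no depth.
- camera_params(name): a dict with "fovy" (degrees; the focal length in pixels is half the picture's height over the tangent of half this angle, whatever the lens; pixels are square), "cx", "cy" (the principal point, pixels), "k1" (the pictures are not rectified: a ray, as slopes to the right and down, at radius r is drawn at 1 + k1 r^2 times it, then the intrinsics apply), "extrinsics" (4x4, takes a point from camera to world coordinates). Camera axes: x right, y down, z forward; pixel columns grow to the right and rows downward; lengths in m; the calibration is good to about 2 mm. A picture is of the moment at which its call begins. camera_params takes no time and is no camera call.
- ticket.sign_off(): hands the job in, once; it reports no verdict.
The state is a dict: "t": time; "q": joint angles; "qd": joint speeds; "tau": joint torques, N m; "tcp_pos": TCP position; "tool_rot": TCP orientation; "force": force on the tool from outside, world axes, zero at the start; "ft_torque": the same for the moment, N m; "finger_gap": opening from 0.0 (shut) to 1.0 (fully open).
Only numpy, scipy, OpenCV 4.12 (cv2) and the standard library are available. Lean on these libraries where they do the work, as an engineer would, in place of code of your own. Each camera call takes 0.05 s, during which the arm holds its last target. There are 200 camera calls.

## Task

Seal the blister card that lies in the bench screw press: wind the crank clockwise (seen from above) until the press plate just meets the card carrier, then give it another half turn, no more than that, and let go so that the press stays clamped. Leave everything else on the counter where it stands.

Things in the scene. Friction and masses are not known exactly. Their poses are not given: they have to be found in the camera images.
- press: bench screw press, fixed: grey base 240 (x) x 310 (y) x 18 mm, two steel columns, cross head 70 mm deep, 290 mm long, its top 193 mm up. Origin on the counter, on the screw's vertical axis, about which the crank turns; x points away from the operator (roughly from the robot), z up.
- crank (a joint): turn of the crank, rad; grows clockwise seen from above, lowering the plate 16 mm per turn (the crank keeps its height). At 0 the arm points along the press's -x, at pi/2 along its +y, at pi along its +x. Starts between -1.2 and 1.2. Free turning takes about 2 N at the handle; the screw holds itself where left.
- handle_mid (a point): middle of the crank's upright black handle, 250 mm above the counter, 55 mm from the screw axis: a round grip 18 mm across, 50 mm high (225 to 275 mm up) that spins freely on its pin, so the hand need not turn with the crank. The crank arm runs just below it (10 mm thick, 22 mm wide, to 66 mm from the axis, top 223 mm up).
- lamp_edge (a point): middle of the lower front edge, 393 mm up and 30 mm beyond the screw axis, of the press's fixed light bar: 360 mm long (along press y), 22 mm high, reaching 50 mm further away, on two thin posts. As the handle passes the far side of its circle, an upright gripper would strike the bar: lean it 30 to 45 degrees back to the operator (press -x).
- platen: steel press plate, 130 x 100 mm, rubber pad beneath; origin at the centre of the pad's underside, 105 mm up with the crank at 0. Under it a loose grey card carrier, 120 x 90 x 16 mm, lies on a spring bed whose height differs from job to job: they meet with this point 86 to 94 mm up, 3 to 9 rad from the start.
- screw_top (a point): top of the crank's hub on the screw axis, 227 mm up. How contact feels: the bed's springs are preloaded, so as the plate meets the carrier the force needed at the handle rises from about 2 N to 12-16 N within 25 degrees of turn, then slowly to 16-22 N over the next half turn.
- spare_carrier_mid (a point): a spare grey card carrier with white blisters, 120 x 90 x 16 mm, lying flat; the point is its centre. A bystander: leave it alone
- gel_bottle_mid (a point): a teal bottle, 60 mm across, 150 mm high, standing; the point is its centre. A bystander: leave it alone
- amber_jar_mid (a point): an amber jar with a white lid, 48 mm across, 75 mm high; the point is its centre. A bystander: leave it alone
- carton_a_mid (a point): a flat medicine carton, 50 x 110 x 35 mm; the point is its centre. A bystander: leave it alone
- carton_b_mid (a point): a taller medicine carton, 45 x 90 x 60 mm; the point is its centre. A bystander: leave it alone
- tape_roll_mid (a point): a roll of tape lying flat, 68 mm across, 22 mm high; the point is its centre. A bystander: leave it alone
- pen_cup_mid (a point): a dark steel cup, 72 mm across, 95 mm high; the point is its centre. A bystander: leave it alone

How it is judged:
By the outcome, as a careful person would: the job done as asked, in the order asked, and still so for the second after the job is handed in, with the robot touching nothing.
It also fails if it takes over 72 s, if anything falls off the work surface, if the arm or the gripper's body presses on something with over 40 N, if the wrist force passes 120 N, or if a joint passes its speed limit or range.

## Working session

There is one attempt and no reset: what is moved stays moved. The work goes in short steps, Python scripts to look and compute and a tool call to move; the robot and the scene stay as the last step left them, time stands still between calls to the robot, and variables do not carry over. Pictures are saved under pics/ and viewed, about 8 in all and at most 12, crops included, and the job is handed in when it is done.

Besides the shell and the picture viewer there is one more tool, called after ">>>" as name(argument=value, ...) on one line, values as JSON. arm_command: Moves the arm, as the interface text tells. Its arguments: {"type":"object","properties":{"series":{"type":"array"},"jaw":{"type":"number"},"force":{"type":"number"}},"required":["series"]}

```bash
mkdir -p pics; ls; python3 - <<'E'
from station import status,snapshot,camera_params
import cv2
s=status.sense();print(s)
for n in("scene","top"):
    print(n,camera_params(n)); cv2.imwrite(f"pics/{n}0.png",snapshot(n)[:,:,::-1])
E
```

```text
pics
{'t': 0.0, 'q': array([-1.32450491e+00,  5.28485129e-01,  1.43393023e+00, -3.95772505e-06,
        1.18142107e+00, -1.78516110e-01]), 'qd': array([ 1.07895162e-03, -8.39872932e-04, -5.45880325e-05,  1.98348857e-03,
        8.76347984e-04, -1.31048453e-03]), 'tau': array([-8.61847366e-04, -4.42357850e+01, -1.78023219e+01, -1.71312677e-04,
        8.48462863e-03, -5.35637071e-06]), 'tcp_pos': array([ 0.25742459, -0.56871348,  0.23031311]), 'tool_rot': array([ 0.38389836,  0.59474905, -0.38281702,  0.59358803]), 'force': array([ 0.18563874, -0.78015764, -0.32983627]), 'ft_torque': array([-0.06997627,  0.00984833,  0.00284733]), 'finger_gap': 0.9955681483327796}
scene {'fovy': 57.71378208407359, 'cx': 320.92100236122445, 'cy': 240.09142577396779, 'k1': -0.025813002824866694, 'extrinsics': array([[ 0.35585491,  0.68762894, -0.63287734,  1.21251926],
       [ 0.93445012, -0.2712656 ,  0.23069018, -0.22013438],
       [-0.01304861, -0.67348454, -0.73908613,  0.96446386],
       [ 0.        ,  0.        ,  0.        ,  1.        ]])}
top {'fovy': 45.658443979317255, 'cx': 315.47942496237465, 'cy': 239.03336352033654, 'k1': -0.07752317956425818, 'extrinsics': array([[ 0.01020003, -0.98802093,  0.15398247,  0.36697605],
       [-0.99986768, -0.01202908, -0.01095126,  0.01385889],
       [ 0.01267234, -0.15385039, -0.98801289,  1.44514087],
       [ 0.        ,  0.        ,  0.        ,  1.        ]])}
```

View pics/scene0.png

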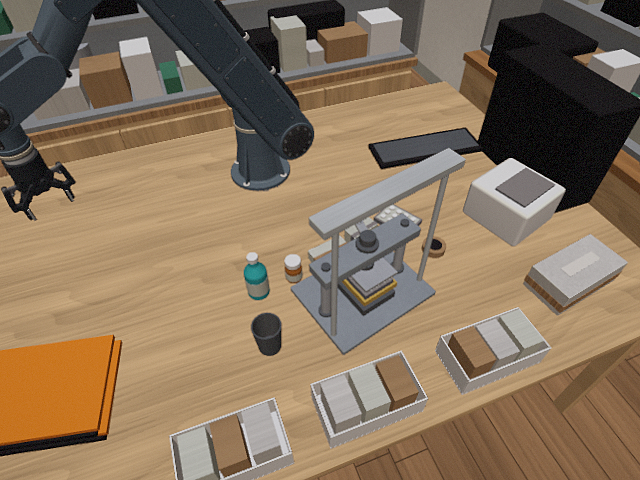

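View pics/top0.png

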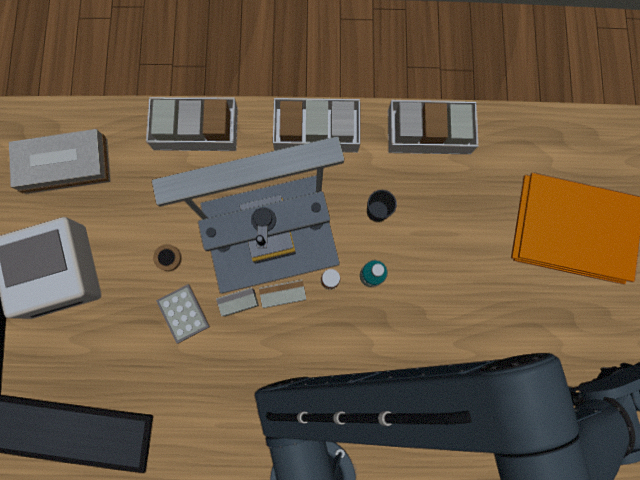

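Top: press hub near (263,217), black handle near (261,240), light bar from (153,190) to (343,150). The bystanders are near (331,278), (374,272), (380,205), (167,257) and (183,313), with the cartons near (237,302) and (283,294). Next I zoom in to get accurate points.

```bash
cat > h.py <<'E'
import numpy as np
from station import camera_params
def ray(n,u,v):
    c=camera_params(n);f=240/np.tan(np.radians(c['fovy'])/2)
    d=np.array([(u-c['cx'])/f,(v-c['cy'])/f]);s=d.copy()
    for _ in range(20): s=d/(1+c['k1']*(s@s))
    E=c['extrinsics'];return E[:3,3],E[:3,:3]@np.array([*s,1])
def atz(n,u,v,z):
    o,d=ray(n,u,v);return o+d*(z-o[2])/d[2]
def proj(n,p):
    c=camera_params(n);f=240/np.tan(np.radians(c['fovy'])/2);E=c['extrinsics']
    q=E[:3,:3].T@(np.array(p)-E[:3,3]);s=q[:2]/q[2];s=s*(1+c['k1']*(s@s));return s*f+[c['cx'],c['cy']]
E
python3 - <<'E'
import cv2,numpy as np
a=cv2.imread('pics/top0.png')[135:345,140:400];b=cv2.imread('pics/scene0.png')[145:355,230:480]
cv2.imwrite('pics/topc.png',cv2.resize(a,None,fx=3,fy=2.857,interpolation=2)[:600])
cv2.imwrite('pics/scenec.png',cv2.resize(b,None,fx=2.8,fy=2.8,interpolation=2))
from h import atz
print("hub",atz('top',263,215,.227),atz('scene',367,235,.227))
print("handle",atz('top',261,239,.275))
print("bar ends top front",atz('top',157,204,.393),atz('top',343,163,.393))
E
```

```text
hub [0.60835778 0.11509272 0.227     ] [0.60524919 0.11483369 0.227     ]
handle [0.54803621 0.11400518 0.275     ]
bar ends top front [0.59435529 0.30260606 0.393     ] [ 0.67869254 -0.04891481  0.393     ]
```

View pics/topc.png

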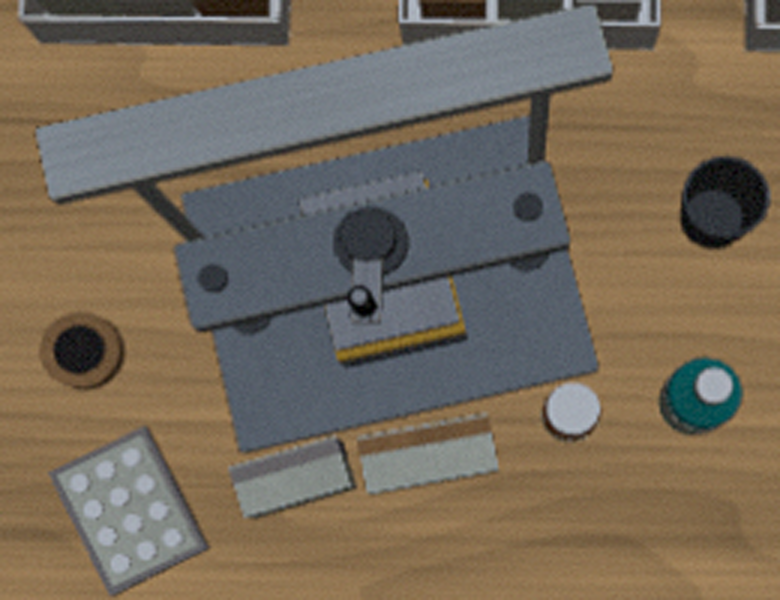

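View pics/scenec.png

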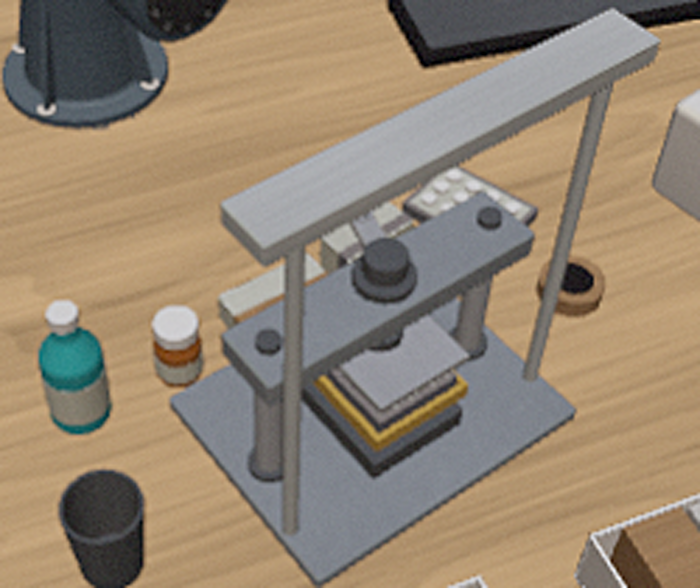

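Top crop: hub centre (262.3,217.2), handle (260,238.6), bar front edge (159,205) to (344,161). From these the screw axis is near (0.606,0.117), the press yaw about 13.5°, and the crank at about +0.2 rad.

The moves allow roll about the tool axis only, so leaning the gripper isn't directly available. I'll go up high near the press azimuth and see how the arm behaves at its reach limit.

>>> arm_command(series=[[[-40,0,0,0.095],[-40,0,0,0.095],[-40,0,0,0],[-40,0,0,0],[-40,0,0,0],[-40,0,0,0],[-40,0,0,0],[-40,0,0,0],[0,27,-28,0],[0,27,-28,0]]])

```text
t: 1.1
tcp_pos: [0.2971, -0.5027, 0.5519]
tool_rot: [0.438, 0.554, -0.439, 0.555]
force: [0.2, -0.1, -0.4]
finger_gap: 1.002
```

>>> arm_command(series=[[[0,27,-28,0],[0,27,-28,0],[0,27,-28,0],[0,27,-28,0],[0,27,-28,0],[0,27,-28,0],[0,27,-28,0],[0,27,-28,0],[0,27,-28,0],[0,27,-28,0]]])

```text
t: 2.1
tcp_pos: [0.4949, -0.1656, 0.5509]
tool_rot: [0.438, 0.555, -0.438, 0.555]
force: [1.0, 0.4, 0.5]
finger_gap: 0.999
```

>>> arm_command(series=[[[0,27,-28,0],[0,27,-28,0],[0,27,-28,0],[0,27,-28,0],[0,27,-28,0],[0,27,-28,0],[0,27,-28,0],[0,27,-28,0],[0,27,-28,0],[0,27,-28,0]]])

```text
t: 3.1
tcp_pos: [0.6925, 0.1694, 0.5506]
tool_rot: [0.438, 0.555, -0.438, 0.555]
force: [0.7, -0.3, -0.0]
finger_gap: 0.998
```

Next I push outward along press +x, past the reach limit, to see whether the orientation yields there.

>>> arm_command(series=[[[0,45,0,0],[0,45,0,0],[0,45,0,0],[0,45,0,0],[0,45,0,0],[0,45,0,0]]])

```text
t: 3.7
tcp_pos: [0.8385, 0.2027, 0.4773]
tool_rot: [0.464, 0.534, -0.411, 0.575]
force: [0.0, -0.8, -1.2]
finger_gap: 0.998
```

```bash
python3 -c "
from station import status
s=status.sense();print(s['q'].round(3),s['tcp_pos'],s['tool_rot'].round(4))"
```

```text
[0.104 0.823 0.22  0.014 2.004 1.446] [0.83851806 0.20266271 0.47733051] [ 0.4641  0.5338 -0.4109  0.5752]
```

The orientation did yield, by 5° in the wanted direction. I push further.

>>> arm_command(series=[[[-30,40,0,0],[-30,40,0,0],[-30,40,0,0],[-30,40,0,0]]])

```text
t: 4.1
tcp_pos: [0.8418, 0.2032, 0.5358]
tool_rot: [0.496, 0.504, -0.374, 0.6]
force: [0.3, -1.0, 1.1]
finger_gap: 1.002
```

```bash
cat >> h.py <<'E'
def show():
    from station import status
    from scipy.spatial.transform import Rotation as R
    s=status.sense();M=R.from_quat(s['tool_rot']).as_matrix();print(s['q'].round(3),s['tcp_pos'].round(4));print(M.round(3))
    return s,M
E
python3 -c "
from h import *;show()"
```

```text
[0.098 0.759 0.218 0.032 1.946 1.449] [0.8418 0.2032 0.5358]
[[ 0.213  0.949  0.233]
 [ 0.051  0.227 -0.973]
 [-0.976  0.219  0.   ]]
```

Tilt is now 12.6°, so it accumulates. Continuing.

>>> arm_command(series=[[[-30,40,0,0],[-30,40,0,0],[-30,40,0,0],[-30,40,0,0],[-30,40,0,0],[-30,40,0,0],[-30,40,0,0]]])

```text
t: 4.8
tcp_pos: [0.8292, 0.1995, 0.6441]
tool_rot: [0.545, 0.451, -0.312, 0.634]
force: [0.4, 0.2, -0.2]
finger_gap: 1.002
```

```bash
python3 -c "
from h import *;show()"
```

```text
[0.084 0.641 0.219 0.065 1.863 1.452] [0.8292 0.1995 0.6441]
[[ 0.399  0.887  0.233]
 [ 0.096  0.212 -0.973]
 [-0.912  0.41  -0.001]]
```

>>> arm_command(series=[[[-25,42,0,0],[-25,42,0,0],[-25,42,0,0],[-25,42,0,0],[-25,42,0,0],[-25,42,0,0],[-25,42,0,0],[-25,42,0,0]]])

```text
t: 5.6
tcp_pos: [0.8038, 0.193, 0.7662]
tool_rot: [0.594, 0.384, -0.235, 0.666]
force: [-1.4, 0.5, -0.0]
finger_gap: 0.995
```

```bash
python3 -c "
from h import *;show()"
```

```text
[0.063 0.514 0.219 0.108 1.758 1.454] [0.8038 0.193  0.7662]
[[ 0.594  0.77   0.233]
 [ 0.143  0.184 -0.972]
 [-0.792  0.611 -0.001]]
```

Tilt is 37.6°, leaning along press -x, which is what I wanted. Now I refine the hub and handle and plan the approach.

```bash
python3 - <<'E'
from h import *
import cv2
np.set_printoptions(precision=4,suppress=True)
s,M=show()
hub=[atz('top',262.3,217.2,.227),atz('scene',367.9,236.2,.227)];print(*hub)
im=cv2.imread('pics/top0.png').max(axis=2)[228:252,250:272];print((im<28).sum())
v,u=np.nonzero(im<28);print(u.min()+250,u.max()+250,v.min()+228,v.max()+228)
# columns tops (bolts on cross head, z~.193+)
for p in((211,232.5),(315.7,207.5)):print('bolt',atz('top',*p,.198))
px=np.array([np.cos(np.radians(13.5)),np.sin(np.radians(13.5)),0]);py=np.array([-px[1],px[0],0])
for H in hub:
  H=np.array([.606,.1165,0])
  for th in(0.1,.2,.3,.4):
    h=H-px*.055*np.cos(th)+py*.055*np.sin(th)
    print(th,h,proj('top',h+[0,0,.275]),proj('top',h+[0,0,.25]))
  break
E
```

```text
[0.063 0.514 0.219 0.108 1.758 1.454] [0.8038 0.193  0.7662]
[[ 0.594  0.77   0.233]
 [ 0.143  0.184 -0.972]
 [-0.792  0.611 -0.001]]
[0.6035 0.1165 0.227 ] [0.6094 0.1152 0.227 ]
29
256 264 238 245
bolt [0.5732 0.232  0.198 ]
bolt [0.6326 0.0003 0.198 ]
0.1 [0.5515 0.1091 0.    ] [263.4194 237.3787] [264.3331 239.2263]
0.2 [0.551  0.1145 0.    ] [260.778  237.5705] [261.7456 239.4143]
0.3 [0.5511 0.12   0.    ] [258.1339 237.5011] [259.1554 239.3463]
0.4 [0.5517 0.1255 0.    ] [255.5142 237.1712] [256.589  239.0229]
```

>>> arm_command(series=[[[12,-37,1,0],[12,-37,1,0],[12,-37,1,0],[12,-37,1,0],[12,-37,1,0],[12,-37,1,0],[12,-37,1,0],[12,-37,1,0],[12,-37,1,0],[12,-37,1,0]]])

```text
t: 6.6
tcp_pos: [0.5949, 0.1331, 0.4498]
tool_rot: [0.594, 0.384, -0.235, 0.667]
force: [0.3, 0.2, -0.4]
finger_gap: 1.001
```

```bash
python3 - <<'E'
from h import *
s,M=show()
print(M.T@(np.array([.55,.1155,.253])-.081*M[:,0]-s['tcp_pos'])*1e3)
E
```

```text
[-0.049  0.078  1.655  0.244  0.787  1.17 ] [0.5949 0.1331 0.4498]
[[ 0.594  0.77   0.233]
 [ 0.142  0.184 -0.973]
 [-0.792  0.611 -0.001]]
[  45.73341274 -157.99970631    6.73653063]
```

The tilt is retained. I continue to the pre-approach point and look.

>>> arm_command(series=[[[11,-40,2,0],[11,-40,2,0],[12,-40,2,0],[12,-38,1,0],[0,0,0,0]]])

```text
t: 7.1
tcp_pos: [0.4958, 0.1047, 0.3113]
tool_rot: [0.593, 0.39, -0.24, 0.663]
force: [-0.5, 1.1, -0.0]
finger_gap: 0.997
```

```bash
python3 - <<'E'
from h import *
from station import snapshot
import cv2
s,M=show()
print(M.T@(np.array([.55,.1155,.253])-.081*M[:,0]-s['tcp_pos'])*1e3)
a=snapshot('scene')[120:330,230:480,::-1];b=snapshot('top')[135:345,140:400,::-1]
cv2.imwrite('pics/pre.png',np.hstack([cv2.resize(a,(400,336),interpolation=2),cv2.resize(b,(400,336),interpolation=2)]))
E
```

```text
[-0.155  0.079  2.076  0.569  0.447  0.734] [0.4958 0.1047 0.3113]
[[ 0.581  0.78   0.233]
 [ 0.145  0.182 -0.973]
 [-0.801  0.598 -0.007]]
[-1.20925955  9.39184195  2.53372082]
```

View pics/pre.png

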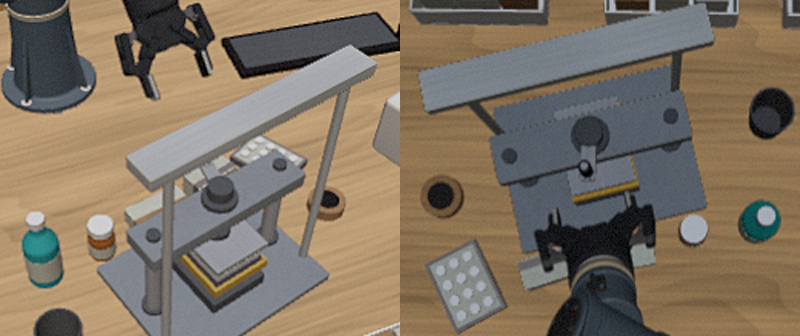

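The picture shows the gripper leaned and straddling the handle's line, with the handle at right-pane (586,168) between fingers at (553,215) and (632,202). I go in along the tool axis.

>>> arm_command(series=[[[0,9,2,0],[20,0,0,0],[20,0,0,0],[20,0,0,0],[20,0,0,0],[19,0,0,0],[0,0,0,0]]])

```text
t: 7.9
tcp_pos: [0.5729, 0.1181, 0.2449]
tool_rot: [0.594, 0.384, -0.235, 0.667]
force: [0.1, 0.3, -0.1]
finger_gap: 1.0
```

```bash
python3 - <<'E'
from h import *
from station import snapshot
import cv2
s,M=show()
print(M.T@(np.array([.55,.1155,.253])+.019*M[:,0]-s['tcp_pos'])*1e3)
b=snapshot('top')[180:280,200:330,::-1]
cv2.imwrite('pics/at.png',cv2.resize(b,None,fx=4,fy=4,interpolation=2))
E
```

```text
[-0.09   0.318  2.015  0.85   0.264  0.478] [0.5729 0.1181 0.2449]
[[ 0.594  0.77   0.233]
 [ 0.143  0.184 -0.972]
 [-0.791  0.611 -0.001]]
[ -1.40070199 -13.15607597  -2.85820125]
```

View pics/at.png

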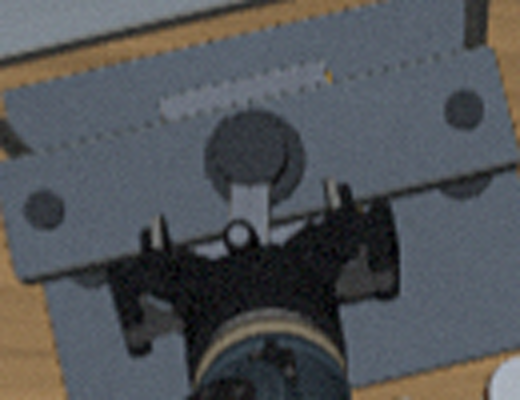

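The handle at (238,235) sits about 13 mm behind the pad centre. I correct that and close gently.

>>> arm_command(series=[[[-1,-5,-1,0],[0,-4,-1,0],[0,-4,-1,0],[0,0,0,0]]])

```text
t: 8.35
tcp_pos: [0.5584, 0.1184, 0.2388]
tool_rot: [0.594, 0.384, -0.235, 0.667]
force: [-0.8, 0.1, 0.7]
finger_gap: 1.0
```

>>> arm_command(series=[[[0,0,0,0],[0,0,0,0],[0,0,0,0],[0,0,0,0],[0,0,0,0],[0,0,0,0],[0,0,0,0],[0,0,0,0]]], jaw=0, force=40)

```text
t: 9.15
tcp_pos: [0.5576, 0.1184, 0.2372]
tool_rot: [0.593, 0.385, -0.236, 0.666]
force: [-2.8, -0.1, 5.3]
finger_gap: 0.197
```

```bash
python3 - <<'E'
from h import *
s,M=show();print(s['t'],s['force'],s['finger_gap'])
print(M.T@(np.array([.55,.1155,.253])+.019*M[:,0]-s['tcp_pos'])*1e3, 'grasp',s['tcp_pos']-.019*M[:,0])
E
```

```text
[-0.093  0.316  2.056  0.958  0.244  0.364] [0.5576 0.1184 0.2372]
[[ 0.592  0.772  0.233]
 [ 0.143  0.184 -0.972]
 [-0.793  0.609 -0.001]]
9.15 [-2.79493614 -0.13102269  5.2687318 ] 0.19725260662546396
[1.56161156 3.17630186 0.98075491] grasp [0.54639631 0.11564481 0.25230582]
```

Gripped at a gap of 16.8 mm. The grasp fixes the crank angle at about 0.24 rad. Next I generate rows for the circle.

```bash
cat >> h.py <<'E'
PX=np.array([.972,.233,0]);PY=np.array([-.233,.972,0]);C0=np.array([.605-.0037*.972,.1163-.0037*.233,0])
def rows(t0,t1,n,r=55):
    th=np.linspace(t0,t1,n+1);P=np.c_[-r*np.cos(th)*.611,-r*np.cos(th)*.792,-r*np.sin(th)]
    R=np.diff(np.round(P-P[0],1),axis=0);print([[*map(float,x.round(1)),0] for x in R])
def state():
    s,M=show();g=s['tcp_pos']-.019*M[:,0]-C0;X=g@PX;Y=g@PY;a=np.arctan2(Y,-X)
    t=PX*np.sin(a)+PY*np.cos(a);rad=-PX*np.cos(a)+PY*np.sin(a);f=s['force']
    print('t %.2f th %.3f r %.1f z %.1f gap %.3f  Ftan %.1f Frad %.1f Fz %.1f'%(s['t'],a%(2*np.pi),np.hypot(X,Y)*1e3,s['tcp_pos'][2]*1e3-.5+.019e3*-M[2,0],s['finger_gap'],-f@t,f@rad,f[2]))
E
python3 -c "
from h import *
state();rows(.24,1.24,8);rows(1.24,2.74,10)"
```

```text
[-0.093  0.316  2.056  0.958  0.244  0.364] [0.5576 0.1184 0.2372]
[[ 0.592  0.772  0.233]
 [ 0.143  0.184 -0.972]
 [-0.793  0.609 -0.001]]
t 9.15 th 0.239 r 55.0 z 251.8 gap 0.197  Ftan 0.1 Frad 2.8 Fz 5.3
[[1.3, 1.6, -6.6, 0], [1.7, 2.3, -6.2, 0], [2.2, 2.8, -5.9, 0], [2.6, 3.4, -5.3, 0], [3.0, 4.0, -4.8, 0], [3.4, 4.3, -4.1, 0], [3.6, 4.7, -3.4, 0], [3.9, 5.1, -2.6, 0]]
[[4.9, 6.3, -2.1, 0], [5.0, 6.5, -0.9, 0], [5.0, 6.5, 0.4, 0], [5.0, 6.4, 1.6, 0], [4.7, 6.2, 2.8, 0], [4.4, 5.7, 3.9, 0], [4.1, 5.2, 4.9, 0], [3.5, 4.6, 5.9, 0], [2.9, 3.8, 6.7, 0], [2.3, 3.0, 7.3, 0]]
```

>>> arm_command(series=[[[1.3,1.6,-6.6,0],[1.7,2.3,-6.2,0],[2.2,2.8,-5.9,0],[2.6,3.4,-5.3,0],[3.0,4.0,-4.8,0],[3.4,4.3,-4.1,0],[3.6,4.7,-3.4,0],[3.9,5.1,-2.6,0]]])

```text
t: 9.95
tcp_pos: [0.5827, 0.1653, 0.2372]
tool_rot: [0.593, 0.386, -0.236, 0.666]
force: [-4.4, 1.3, 6.2]
finger_gap: 0.195
```

```bash
python3 -c "
from h import *
state()"
```

```text
[0.028 0.357 1.974 0.655 0.211 0.761] [0.5827 0.1653 0.2372]
[[ 0.591  0.772  0.234]
 [ 0.144  0.185 -0.972]
 [-0.794  0.608 -0.002]]
t 9.95 th 1.240 r 55.8 z 251.8 gap 0.195  Ftan 3.1 Frad 3.5 Fz 6.2
```

>>> arm_command(series=[[[4.9,6.3,-2.1,0],[5.0,6.5,-0.9,0],[5.0,6.5,0.4,0],[5.0,6.4,1.6,0],[4.7,6.2,2.8,0]]])

```text
t: 10.45
tcp_pos: [0.6231, 0.1732, 0.2373]
tool_rot: [0.593, 0.386, -0.235, 0.666]
force: [-2.4, 3.2, 4.5]
finger_gap: 0.194
```

```bash
python3 -c "
from h import *
state()"
```

```text
[0.043 0.403 1.88  0.515 0.244 0.915] [0.6231 0.1732 0.2373]
[[ 0.592  0.771  0.235]
 [ 0.144  0.185 -0.972]
 [-0.793  0.609 -0.002]]
t 10.45 th 1.993 r 56.0 z 251.9 gap 0.194  Ftan 2.9 Frad 2.7 Fz 4.5
```

```bash
python3 -c "
from h import *
rows(2.74,3.49,5);rows(3.49,3.99,4);rows(3.99,4.29,3);rows(4.29,4.59,3);rows(4.59,4.89,3);rows(4.89,5.19,3);rows(5.19,5.49,3)"
```

```text
[[1.6, 2.1, 7.8, 0], [0.9, 1.1, 8.1, 0], [0.1, 0.2, 8.3, 0], [-0.6, -0.8, 8.1, 0], [-1.3, -1.8, 8.0, 0]]
[[-1.7, -2.2, 6.3, 0], [-2.1, -2.8, 5.9, 0], [-2.6, -3.3, 5.4, 0], [-3.0, -3.8, 4.9, 0]]
[[-2.6, -3.4, 3.4, 0], [-2.9, -3.7, 3.0, 0], [-2.9, -3.8, 2.5, 0]]
[[-3.1, -4.1, 2.0, 0], [-3.3, -4.1, 1.5, 0], [-3.3, -4.3, 0.9, 0]]
[[-3.4, -4.3, 0.4, 0], [-3.3, -4.4, -0.2, 0], [-3.3, -4.3, -0.7, 0]]
[[-3.3, -4.2, -1.2, 0], [-3.2, -4.2, -1.8, 0], [-3.0, -3.9, -2.3, 0]]
[[-2.9, -3.8, -2.8, 0], [-2.7, -3.5, -3.2, 0], [-2.5, -3.2, -3.7, 0]]
```

>>> arm_command(series=[[[4.4,5.7,3.9,0],[4.1,5.2,4.9,0],[3.5,4.6,5.9,0],[2.9,3.8,6.7,0],[2.3,3.0,7.3,0]]])

```text
t: 10.95
tcp_pos: [0.6581, 0.1501, 0.2373]
tool_rot: [0.594, 0.385, -0.236, 0.666]
force: [-1.0, 2.3, 5.1]
finger_gap: 0.194
```

>>> arm_command(series=[[[1.6,2.1,7.8,0],[0.9,1.1,8.1,0],[0.1,0.2,8.3,0],[-0.6,-0.8,8.1,0],[-1.3,-1.8,8.0,0]]])

```text
t: 11.45
tcp_pos: [0.6671, 0.1108, 0.2371]
tool_rot: [0.594, 0.385, -0.236, 0.666]
force: [-5.1, 2.7, 9.4]
finger_gap: 0.197
```

```bash
python3 -c "
from h import *
state()"
```

```text
[-0.087  0.438  1.809  0.645  0.329  0.694] [0.6671 0.1108 0.2371]
[[ 0.592  0.772  0.233]
 [ 0.143  0.184 -0.972]
 [-0.793  0.609 -0.002]]
t 11.45 th 3.510 r 54.9 z 251.7 gap 0.197  Ftan 2.0 Frad -5.4 Fz 9.4
```

>>> arm_command(series=[[[-1.7,-2.2,6.3,0],[-2.1,-2.8,5.9,0],[-2.6,-3.3,5.4,0],[-3.0,-3.8,4.9,0]]])

```text
t: 11.85
tcp_pos: [0.6568, 0.0862, 0.2372]
tool_rot: [0.594, 0.386, -0.236, 0.665]
force: [-3.8, 5.7, 8.3]
finger_gap: 0.193
```

```bash
python3 -c "
from h import *
state()"
```

```text
[-0.142  0.423  1.839  0.734  0.346  0.564] [0.6568 0.0862 0.2372]
[[ 0.591  0.772  0.234]
 [ 0.145  0.184 -0.972]
 [-0.794  0.608 -0.003]]
t 11.85 th 4.003 r 54.5 z 251.7 gap 0.193  Ftan 2.4 Frad -6.5 Fz 8.3
```

>>> arm_command(series=[[[-2.6,-3.4,3.4,0],[-2.9,-3.7,3.0,0],[-2.9,-3.8,2.5,0]]])

```text
t: 12.15
tcp_pos: [0.6455, 0.0749, 0.2371]
tool_rot: [0.594, 0.386, -0.235, 0.665]
force: [-1.5, 6.9, 7.0]
finger_gap: 0.197
```

```bash
python3 -c "
from h import *
state()"|tail -1
```

```text
t 12.15 th 4.299 r 54.3 z 251.7 gap 0.197  Ftan 2.9 Frad -6.4 Fz 7.0
```

>>> arm_command(series=[[[-3.1,-4.1,2.0,0],[-3.3,-4.1,1.5,0],[-3.3,-4.3,0.9,0]]])

```text
t: 12.45
tcp_pos: [0.6313, 0.0672, 0.2372]
tool_rot: [0.594, 0.387, -0.235, 0.665]
force: [-0.6, 7.2, 5.3]
finger_gap: 0.198
```

```bash
python3 -c "
from h import *
state()"|tail -1
```

```text
t 12.45 th 4.597 r 54.3 z 251.7 gap 0.198  Ftan 1.9 Frad -7.0 Fz 5.3
```

>>> arm_command(series=[[[-3.4,-4.3,0.4,0],[-3.3,-4.4,-0.2,0],[-3.3,-4.3,-0.7,0]]])

```text
t: 12.75
tcp_pos: [0.6155, 0.0641, 0.2372]
tool_rot: [0.594, 0.387, -0.235, 0.665]
force: [1.8, 8.1, 4.4]
finger_gap: 0.2
```

```bash
python3 -c "
from h import *
state()"|tail -1
```

```text
t 12.75 th 4.895 r 54.2 z 251.7 gap 0.200  Ftan 2.3 Frad -7.9 Fz 4.4
```

>>> arm_command(series=[[[-3.3,-4.2,-1.2,0],[-3.2,-4.2,-1.8,0],[-3.0,-3.9,-2.3,0]]])

```text
t: 13.05
tcp_pos: [0.5995, 0.0656, 0.2372]
tool_rot: [0.594, 0.386, -0.235, 0.665]
force: [4.1, 8.5, 2.4]
finger_gap: 0.197
```

```bash
python3 -c "
from h import *
state();rows(5.49,5.79,3);rows(5.79,6.09,3);rows(6.09,6.39,3);rows(6.39,6.69,3)
rows(6.69,6.99,3);rows(6.99,7.29,3);rows(7.29,7.59,3);rows(7.59,7.89,3)"|tail -9
```

```text
t 13.05 th 5.192 r 54.2 z 251.8 gap 0.197  Ftan 1.9 Frad -9.2 Fz 2.4
[[-2.3, -2.9, -4.0, 0], [-2.0, -2.7, -4.4, 0], [-1.7, -2.2, -4.8, 0]]
[[-1.4, -1.9, -5.0, 0], [-1.2, -1.4, -5.1, 0], [-0.8, -1.1, -5.4, 0]]
[[-0.5, -0.6, -5.4, 0], [-0.1, -0.2, -5.5, 0], [0.2, 0.2, -5.5, 0]]
[[0.5, 0.7, -5.4, 0], [0.9, 1.1, -5.3, 0], [1.2, 1.5, -5.2, 0]]
[[1.5, 1.9, -4.9, 0], [1.8, 2.3, -4.7, 0], [2.0, 2.7, -4.4, 0]]
[[2.3, 3.0, -4.0, 0], [2.5, 3.3, -3.6, 0], [2.8, 3.5, -3.2, 0]]
[[2.9, 3.8, -2.7, 0], [3.1, 4.0, -2.2, 0], [3.2, 4.1, -1.7, 0]]
[[3.3, 4.3, -1.2, 0], [3.3, 4.3, -0.6, 0], [3.4, 4.3, -0.1, 0]]
```

Still free at about 2 N. Continuing.

>>> arm_command(series=[[[-2.9,-3.8,-2.8,0],[-2.7,-3.5,-3.2,0],[-2.5,-3.2,-3.7,0]]])

```text
t: 13.35
tcp_pos: [0.585, 0.0714, 0.2373]
tool_rot: [0.594, 0.386, -0.235, 0.666]
force: [7.1, 7.8, -0.5]
finger_gap: 0.195
```

```bash
python3 -c "
from h import *
state()"|tail -1
```

```text
t 13.35 th 5.480 r 54.3 z 251.8 gap 0.195  Ftan 2.2 Frad -10.4 Fz -0.5
```

>>> arm_command(series=[[[-2.3,-2.9,-4.0,0],[-2.0,-2.7,-4.4,0],[-1.7,-2.2,-4.8,0]]])

```text
t: 13.65
tcp_pos: [0.573, 0.0808, 0.2373]
tool_rot: [0.594, 0.385, -0.236, 0.666]
force: [7.7, 3.7, -2.7]
finger_gap: 0.195
```

```bash
python3 -c "
from h import *
state()"|tail -1
```

```text
t 13.65 th 5.763 r 54.5 z 251.9 gap 0.195  Ftan 2.5 Frad -8.2 Fz -2.7
```

>>> arm_command(series=[[[-1.4,-1.9,-5.0,0],[-1.2,-1.4,-5.1,0],[-0.8,-1.1,-5.4,0]]])

```text
t: 13.95
tcp_pos: [0.5642, 0.093, 0.2373]
tool_rot: [0.593, 0.383, -0.237, 0.667]
force: [4.0, -2.8, 0.8]
finger_gap: 0.198
```

```bash
python3 -c "
from h import *
state()"|tail -1
```

```text
t 13.95 th 6.040 r 54.6 z 251.9 gap 0.198  Ftan 4.3 Frad -2.2 Fz 0.8
```

>>> arm_command(series=[[[-0.5,-0.6,-5.4,0],[-0.1,-0.2,-5.5,0],[0.2,0.2,-5.5,0]]])

```text
t: 14.25
tcp_pos: [0.5588, 0.1081, 0.2374]
tool_rot: [0.593, 0.382, -0.238, 0.667]
force: [-3.3, -9.8, 6.2]
finger_gap: 0.199
```

```bash
python3 -c "
from h import *
state()"
```

```text
[-0.114  0.314  2.058  0.975  0.248  0.331] [0.5588 0.1081 0.2374]
[[ 0.594  0.771  0.228]
 [ 0.136  0.183 -0.974]
 [-0.793  0.61   0.004]]
t 14.25 th 0.053 r 54.8 z 251.9 gap 0.199  Ftan 9.0 Frad 5.0 Fz 6.2
```

Tangential force is rising: 2.5 N at 5.76, 4.3 N at 6.04 and 9.0 N at 6.34. Contact starts around 5.9. Continuing to confirm.

>>> arm_command(series=[[[0.5,0.7,-5.4,0],[0.9,1.1,-5.3,0]]])

```text
t: 14.45
tcp_pos: [0.5577, 0.1192, 0.2373]
tool_rot: [0.593, 0.383, -0.238, 0.667]
force: [-5.7, -10.1, 8.7]
finger_gap: 0.193
```

```bash
python3 -c "
from h import *
state()"|tail -1
```

```text
t 14.45 th 0.256 r 55.0 z 251.9 gap 0.193  Ftan 10.2 Frad 5.5 Fz 8.7
```

>>> arm_command(series=[[[1.2,1.5,-5.2,0],[1.5,1.9,-4.9,0]]])

```text
t: 14.65
tcp_pos: [0.5589, 0.1307, 0.2373]
tool_rot: [0.593, 0.384, -0.237, 0.667]
force: [-8.3, -7.6, 11.2]
finger_gap: 0.196
```

```bash
python3 -c "
from h import *
state()"|tail -1
```

```text
t 14.65 th 0.466 r 55.2 z 251.9 gap 0.196  Ftan 9.3 Frad 6.4 Fz 11.2
```

>>> arm_command(series=[[[1.8,2.3,-4.7,0],[2.0,2.7,-4.4,0]]])

```text
t: 14.85
tcp_pos: [0.5624, 0.1416, 0.2373]
tool_rot: [0.593, 0.384, -0.237, 0.667]
force: [-8.5, -6.1, 11.0]
finger_gap: 0.197
```

```bash
python3 -c "
from h import *
state()"
```

```text
[-0.028  0.327  2.033  0.835  0.212  0.537] [0.5624 0.1416 0.2373]
[[ 0.592  0.772  0.231]
 [ 0.14   0.184 -0.973]
 [-0.794  0.609  0.001]]
t 14.85 th 0.672 r 55.5 z 251.9 gap 0.197  Ftan 9.2 Frad 5.1 Fz 11.0
```

>>> arm_command(series=[[[2.3,3.0,-4.0,0],[2.5,3.3,-3.6,0],[2.8,3.5,-3.2,0]]])

```text
t: 15.15
tcp_pos: [0.5715, 0.1557, 0.2373]
tool_rot: [0.593, 0.385, -0.237, 0.666]
force: [-10.8, -5.5, 13.9]
finger_gap: 0.194
```

```bash
python3 -c "
from h import *
state()"|tail -1
```

```text
t 15.15 th 0.975 r 55.7 z 251.8 gap 0.194  Ftan 11.3 Frad 4.2 Fz 13.9
```

>>> arm_command(series=[[[2.9,3.8,-2.7,0],[3.1,4.0,-2.2,0],[3.2,4.1,-1.7,0]]])

```text
t: 15.45
tcp_pos: [0.5841, 0.1663, 0.2372]
tool_rot: [0.593, 0.386, -0.236, 0.666]
force: [-11.5, -3.4, 14.0]
finger_gap: 0.197
```

```bash
python3 - <<'E'
from h import *
from station import snapshot
import cv2
state()
a=snapshot('scene')[190:320,290:440,::-1];b=cv2.imread('pics/scene0.png')[190:320,290:440]
cv2.imwrite('pics/cmp.png',np.hstack([cv2.resize(x,(400,346),interpolation=2) for x in(b,a)]))
rows(7.59,7.89,3);rows(7.89,8.19,3);rows(8.19,8.49,3);rows(8.49,8.79,3)
E
```

```text
[0.031 0.358 1.969 0.634 0.212 0.785] [0.5841 0.1663 0.2372]
[[ 0.59   0.773  0.234]
 [ 0.143  0.185 -0.972]
 [-0.794  0.607 -0.001]]
t 15.45 th 1.272 r 55.9 z 251.8 gap 0.197  Ftan 11.6 Frad 2.9 Fz 14.0
[[3.3, 4.3, -1.2, 0], [3.3, 4.3, -0.6, 0], [3.4, 4.3, -0.1, 0]]
[[3.3, 4.3, 0.5, 0], [3.3, 4.3, 1.0, 0], [3.3, 4.2, 1.5, 0]]
[[3.1, 4.0, 2.1, 0], [3.0, 3.9, 2.5, 0], [2.8, 3.6, 3.1, 0]]
[[2.6, 3.4, 3.5, 0], [2.4, 3.0, 3.9, 0], [2.1, 2.8, 4.2, 0]]
```

View pics/cmp.png

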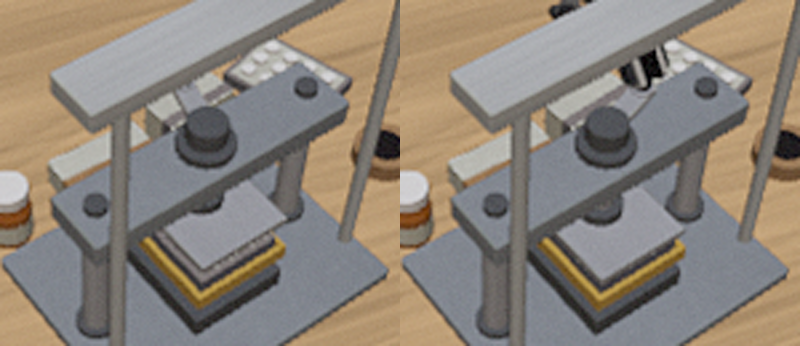

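In the right pane the plate has come down onto the carrier (centre about (620,235)) and the layers are closed up. The force ramp puts contact at about 5.92 rad, so the plate is about 90 mm up, within the expected band. The target is about 9.02 as measured, with the centre offset of about 1 mm allowed for.

>>> arm_command(series=[[[3.3,4.3,-1.2,0],[3.3,4.3,-0.6,0],[3.4,4.3,-0.1,0]]])

```text
t: 15.8
tcp_pos: [0.5992, 0.1726, 0.2372]
tool_rot: [0.593, 0.387, -0.236, 0.666]
force: [-10.8, 0.8, 14.5]
finger_gap: 0.198
```

```bash
python3 -c "
from h import *
state()"|tail -1
```

```text
t 15.80 th 1.566 r 56.0 z 251.8 gap 0.198  Ftan 10.3 Frad 3.3 Fz 14.5
```

>>> arm_command(series=[[[3.3,4.3,0.5,0],[3.3,4.3,1.0,0],[3.3,4.2,1.5,0]]])

```text
t: 16.1
tcp_pos: [0.6155, 0.1742, 0.2372]
tool_rot: [0.593, 0.387, -0.236, 0.666]
force: [-11.4, 2.4, 14.9]
finger_gap: 0.199
```

```bash
python3 -c "
from h import *
state()"|tail -1
```

```text
t 16.10 th 1.858 r 56.0 z 251.8 gap 0.199  Ftan 11.5 Frad 1.8 Fz 14.9
```

>>> arm_command(series=[[[3.1,4.0,2.1,0],[3.0,3.9,2.5,0],[2.8,3.6,3.1,0]]])

```text
t: 16.4
tcp_pos: [0.6315, 0.1709, 0.2373]
tool_rot: [0.593, 0.388, -0.235, 0.665]
force: [-10.2, 7.4, 13.9]
finger_gap: 0.199
```

```bash
python3 -c "
from h import *
state()"|tail -1
```

```text
t 16.40 th 2.151 r 55.9 z 251.9 gap 0.199  Ftan 12.1 Frad 3.5 Fz 13.9
```

>>> arm_command(series=[[[2.6,3.4,3.5,0],[2.4,3.0,3.9,0],[2.1,2.8,4.2,0]]])

```text
t: 16.7
tcp_pos: [0.6457, 0.1631, 0.2373]
tool_rot: [0.593, 0.388, -0.235, 0.665]
force: [-8.4, 9.7, 11.9]
finger_gap: 0.198
```

```bash
python3 -c "
from h import *
state();rows(8.79,9.06,3)"
```

```text
[0.017 0.425 1.832 0.52  0.281 0.893] [0.6457 0.1631 0.2373]
[[ 0.588  0.773  0.237]
 [ 0.148  0.186 -0.971]
 [-0.795  0.606 -0.005]]
t 16.70 th 2.443 r 55.7 z 251.9 gap 0.198  Ftan 12.5 Frad 2.8 Fz 11.9
[[1.7, 2.2, 4.1, 0], [1.4, 1.9, 4.4, 0], [1.2, 1.5, 4.5, 0]]
```

>>> arm_command(series=[[[1.7,2.2,4.1,0],[1.4,1.9,4.4,0],[1.2,1.5,4.5,0],[0,0,0,0]]])

```text
t: 17.1
tcp_pos: [0.6578, 0.1506, 0.2375]
tool_rot: [0.593, 0.386, -0.235, 0.666]
force: [1.8, 3.0, 4.9]
finger_gap: 0.196
```

```bash
python3 -c "
from h import *
state()"
```

```text
[-0.007  0.435  1.814  0.542  0.293  0.854] [0.6578 0.1506 0.2375]
[[ 0.592  0.771  0.235]
 [ 0.145  0.185 -0.972]
 [-0.793  0.609 -0.002]]
t 17.10 th 2.754 r 55.5 z 252.0 gap 0.196  Ftan 1.4 Frad 3.2 Fz 4.9
```

Measured end angle is 9.04 rad. Now release and back out along the tool axis.

>>> arm_command(series=[[[0,0,0,0],[0,0,0,0],[0,0,0,0],[0,0,0,0],[0,0,0,0],[0,0,0,0],[0,0,0,0]]], jaw=100)

```text
t: 17.8
tcp_pos: [0.6582, 0.1492, 0.2365]
tool_rot: [0.593, 0.385, -0.236, 0.666]
force: [0.4, -0.8, -0.1]
finger_gap: 1.001
```

>>> arm_command(series=[[[-10,-1,0,0],[-15,-2,0,0],[-15,-3,0,0],[-15,-3,0,0],[-20,-5,0,0],[-25,-10,0,0],[-25,-10,0,0],[-25,-10,0,0]]])

```text
t: 18.6
tcp_pos: [0.534, 0.1196, 0.3297]
tool_rot: [0.593, 0.385, -0.236, 0.666]
force: [0.8, 0.0, -0.4]
finger_gap: 0.998
```

>>> arm_command(series=[[[-30,-10,0,0],[-30,-10,0,0],[-30,-10,0,0],[0,0,0,0]]])

```text
t: 19.0
tcp_pos: [0.4569, 0.1013, 0.3845]
tool_rot: [0.594, 0.383, -0.235, 0.667]
force: [0.3, -0.2, -1.0]
finger_gap: 1.0
```

```bash
python3 - <<'E'
from h import *
from station import snapshot
import cv2
s,M=show();print(s['t'],s['force'],s['finger_gap'])
a=snapshot('scene')[120:330,230:480,::-1];b=snapshot('top')[135:345,140:400,::-1]
cv2.imwrite('pics/end.png',np.hstack([cv2.resize(a,(400,336),interpolation=2),cv2.resize(b,(400,336),interpolation=2)]))
for th in (8.7,9.,9.05,9.1,9.3):
    h=np.array([.605,.117,.275])+.055*(-PX*np.cos(th)+PY*np.sin(th));print(th,(proj('top',h)-[140,135])*[400/260,1.6]+[400,0])
E
```

```text
[-0.189 -0.113  2.027  0.424  0.657  0.884] [0.4569 0.1013 0.3845]
[[ 0.596  0.769  0.233]
 [ 0.142  0.185 -0.973]
 [-0.791  0.612  0.001]]
19.0 [ 0.26295089 -0.18140473 -0.97940421] 0.9996038178692787
8.7 [552.66791498  99.39767121]
9.0 [561.21774406  90.66735466]
9.05 [562.86945173  89.47928887]
9.1 [564.57551426  88.37579251]
9.3 [571.85733917  84.85741051]
```

View pics/end.png

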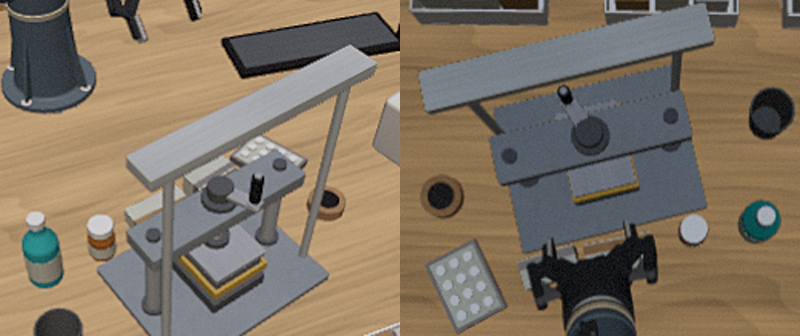

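Handle top at right-pane (564,91), against a predicted (563,89.5) for 9.05 rad. The bystanders stand where they were and the gripper is clear. I'm handing in.

```bash
python3 -c "
from station import ticket;print(ticket.sign_off())"
```

```text
the job is handed in; nothing more can be done
None
```

I wound the press clockwise until the plate met the carrier at about 5.92 rad, then about half a turn more, to about 9.05 rad. I let go there, backed out and handed the job in at about 19 s of the 72 s allowed.

- **Leaning the gripper:** The moves can't tilt the tool directly. I pushed against the outer reach limit until the gripper leaned 37.6° back, and it kept that lean for the whole job.
- **Joint 3 reading:** While I did that, joint 3 read 0.218–0.219 against its 0.22 limit. That is slightly past the range, though the controller held it at the stop.
- **Contact:** Force at the handle rose from about 2 N to 9–10 N over roughly 25–35°, then to 12.5 N near the end. That is the expected shape but lower than the 12–16 N and 16–22 N given. At 5.92 rad the plate is about 90 mm up, within the expected 86–94 mm.
- **Half turn:** I estimate it at 3.12–3.16 rad, with about ±0.05 rad uncertainty, so it may be a degree or so over.
- **Last checks:** In the final picture the crank stayed at about 9.05 rad after release, with the plate down on the carrier. The bystanders looked unmoved, except the two cartons, which the gripper partly hid in the top view. The gripper was open and clear, with about 1 N on the wrist.

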